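# Open the counterweighted guard and dock the sample

## Task

Push the yellow roller of the sample dock's counterweighted guard up and away from you past its balance point and let go, so that the guard stays raised by itself; then push the red-capped jar along the worktop into the dock until it stands upright against the black back stop. Use only the fingertips or the outside of the fingers: do not pinch or lift the jar, press nothing hard, leave the guard raised, and leave the other things where they stand.

Things in the scene. Friction and masses are not known exactly. Their poses are not given: they have to be found in the camera images.
- dock: fixed grey and aluminium sample dock. Origin: on the worktop where the red-capped jar's axis stands when the jar touches the middle of the black back stop (face at x = +17 mm, 34 mm high). x points into the dock, away from the robot, y left, z up. Fences 12 mm high, inner faces at y = +/-36, x = -95 to +20 mm, flaring out to x = -125. Two 76 mm high cheeks at y = +/-58, x = 43 to 87
- guard (a joint): angle of the counterweighted guard, rad. 0: down, mouth closed (start); grows as the roller goes up and away from the robot; upper stop 1.6. Balance point about 0.75: let go below it, the guard falls shut; above it, it swings slowly (a damper; 1 to 3 s) on to the upper stop and stays. A level push of about 4 N on the roller starts it, less as it rises
- guard_roller (a point): centre of the yellow roller at the guard's free end, to be pushed: turns freely, 22 mm thick, 88 mm long, along the dock's y, between two flat side arms (y = +/-48) that join it to the hinge; 190 mm from the hinge axis. Guard down: 136 mm high, dock x = -110 mm, so the arms rise 0.40 rad to it. 40 mm behind it a clear plate hangs from the guard to 26 mm above the worktop and shuts the mouth
- guard_hinge (a point): middle of the guard's hinge axis, fixed to the dock at x = +65 mm, 62 mm high, parallel to the dock's y axis. The dark steel counterweight is close above it with the guard down, behind it with the guard up
- red_jar: loose white sample jar with a red screw cap, 33 mm in diameter, 44 mm high, 80 g, standing in front of the dock's mouth. Origin: centre of its underside; z up
- amber_bottle: loose amber dropper bottle, 33 mm in diameter, 100 mm high, left of the dock; bystander. Origin: centre of its underside
- blue_jar: loose white jar with a blue cap, 47 mm in diameter, 60 mm high, right of the dock; bystander. Origin: centre of its underside
- beaker: loose glass beaker, 60 mm wide, 72 mm high, right of the work; bystander. Origin: centre of its underside

How it is judged:
On the way, in this order (a step that is already met when the one before it is completed fails the run):
1. the guard is raised and stays up by itself, the robot touching nothing, the jar still outside (value of joint guard above 1.4 rad and contact force between each of the fingers, the arm and anything else below 0.3 N and x of red_jar in the frame of dock below -0.06 m), for 0.3 s.
2. the jar stands against the back stop (x of red_jar in the frame of dock above -0.01 m and angle between red_jar's own z axis and vertical below 0.15 rad), for 0.2 s.
At the end, for the whole second after the job is handed in: the guard stands at its upper stop by itself (joint above 1.4 rad, still); the red-capped jar stands upright on the worktop between the fences, within 10 mm of the back stop, at rest (value of joint guard above 1.4 rad and velocity of joint guard between -0.05 and 0.05 rad/s and x of red_jar in the frame of dock between -0.01 and 0.006 m and y of red_jar in the frame of dock between -0.026 and 0.026 m and angle between red_jar's own z axis and vertical below 0.1 rad and height (world z) of red_jar below 0.006 m and linear speed of red_jar below 0.02 m/s); the robot touches nothing.
It fails at once if the jar is lifted off the worktop (more than 12 mm) (height (world z) of red_jar above 0.012 m).
It fails at once if the jar is tipped over (angle between red_jar's own z axis and vertical above 0.6 rad).
It fails at once if the fingers press or pinch something with more than 30 N (contact force between the fingers and anything else above 30 N).
It fails at once if the jar is pushed in with the guard not raised, or the guard falls shut on it (x of red_jar in the frame of dock above -0.06 m and value of joint guard below 1.2 rad).
It fails at once if a bystander is moved by more than 20 mm (distance of any of amber_bottle, blue_jar, beaker from where it was at the start of the episode above 0.02 m).
It also fails if it takes over 64 s, if anything falls off the work surface, if the arm or the gripper's body presses on something with over 40 N, if the wrist force passes 120 N, or if a joint passes its speed limit or range.

## Robot

A 7-joint arm with a two-finger parallel gripper is mounted at the origin on a cart in front of the work surface, level with it; the furniture and walls round the work are solid. World frame = base frame: x ahead of the robot, y to its left, z up, the work surface at z = 0. Lengths are in m, angles in rad, forces in N, time in s.
With the tool pointing down it reaches from about 0.425 to 0.875 m from the base axis. Payload 8.4 kg.
Tool frame: the origin (TCP) lies on the centre line of the jaws, within the pads' length; the fingertips stand 25 mm ahead of it and the grasp point (between the pads) lies 6 mm ahead of it; z points along the fingers, y is the line along which they close (so a half turn about z gives the same grasp; the last joint's range is limited). The gripper opens to 85 mm and grips with 20 to 120 N. Pads are 22 mm wide; open, the fingers measure 114 mm over their backs; the gripper's body (76 mm by 85 mm) begins 54 mm behind the grasp point. The pads swing forward as they close: fully open they stand 13 mm farther back than shut.
Start: joints at [-1.223, 0.333, 0.04, 1.465, -0.013, 1.343, -0.059], TCP at [0.281, 0.586, 0.256] pointing down, gripper open.
Joint ranges: [-2.58, 2.58], [-0.38, 2.09], [-1.3, 1.39], [0.25, 2.4], [-1.5, 4.64], [0.08, 2.09], [-2.65, 2.65]. Speed limits (rad/s): [2.22, 2.22, 2.79, 2.79, 3.14, 3.14, 3.14].

## Interface

Orientations are given as [roll, pitch, yaw] about the fixed x, y, z axes, in that order (R = Rz(yaw) Ry(pitch) Rx(roll)).
In Python, from plant import env gives the robot as it stands.
- The arm moves only by the tool play_rows, never from a script. Its argument "rows" is a list of rows, each a list of 4 numbers: the shift along the tool's x, y, z in m, then the turn about the tool's z in degrees. A call has 1 to 12 rows; each row is the pose to reach, as a shift and turn from the pose commanded when the call began, along the tool's axes at that moment; what a row does not reach only later rows make up. A row lasts 1/12 s, in which the tool goes at most 41.7 mm and 7.16 degrees, less where a joint would pass 70% of its speed; a pose out of reach is approached as far as the arm can. A call with a gripper value outside its range is refused whole. "gripper" is the opening, from 0 (shut) to 1 (fully open), set as the call begins (left out, the last holds). The fingers move at their own pace and stop on an object; the grip force is fixed at half the most. Time passes only in rows, so rows that repeat a pose let the fingers close. It gives the time, the measured TCP pose, the force, the opening and the grip force at its end, in the units of the state.
- env.sense(): the state, without advancing time (a new reading comes with each control period).
- env.get_image(name): name is "scene" or "top"; returns the picture (420x560x3 uint8, red, green, blue); there is no depth.
- env.camera_params(name): a dict with "intrinsics" (3x3 intrinsics, pixels), "k1" (the pictures are not rectified: a ray, as slopes to the right and down, at radius r is drawn at 1 + k1 r^2 times it, then the intrinsics apply), "extrinsics" (4x4, takes a point from camera to world coordinates). Camera axes: x right, y down, z forward; pixel columns grow to the right and rows downward; lengths in m; the calibration is good to about 2 mm. A picture is of the moment at which its call begins. camera_params takes no time and is no camera call.
- env.sign_off(): hands the job in; it is judged then, once.
The state is a dict: "t": time; "q": joint angles; "qvel": joint speeds; "joint_torque": joint torques, N m; "tcp_pos": TCP position; "ee_rot": TCP orientation; "ft_force": force on the tool from outside, world axes, zero at the start; "wrist_torque": the same for the moment, N m; "width": opening from 0.0 (shut) to 1.0 (fully open); "grasp_force": force on a finger pad.
Only numpy, scipy, OpenCV 4.12 (cv2) and the standard library are available. Lean on these libraries where they do the work, as an engineer would, in place of code of your own. Each camera call takes 0.05 s, during which the arm holds its last target. There are 200 camera calls.

## Working session

There is one attempt and no reset: what is moved stays moved. The work goes in short steps, Python scripts to look and compute and a tool call to move; the robot and the scene stay as the last step left them, time stands still between calls to the robot, and variables do not carry over. Pictures are saved under pics/ and viewed, at most 11 in all, crops included, and the job is handed in when it is done.

Besides the shell and the picture viewer there is one more tool, called after "Request:" in YAML: its name, and indented under it one key for each argument. play_rows: Moves the arm, as the interface text tells. Its arguments: {"type":"object","properties":{"rows":{"type":"array","items":{"type":"array","items":{"type":"number"}}},"gripper":{"type":"number"}},"required":["rows"]}

```bash
mkdir -p pics; python3 - <<'E'
from plant import env
import cv2,numpy as np
for n in("scene","top"):
    im=env.get_image(n);cv2.imwrite(f"pics/{n}0.png",im[:,:,::-1]);p=env.camera_params(n);print(n,p)
s=env.sense();print({k:np.round(v,3) for k,v in s.items()})
E
```

```text
scene {'intrinsics': array([[462.52208164,   0.        , 286.21502531],
       [  0.        , 462.52208164, 213.35910394],
       [  0.        ,   0.        ,   1.        ]]), 'k1': -0.05763690706287225, 'extrinsics': array([[ 0.68139055, -0.55716033,  0.47463595, -0.04157327],
       [-0.73170761, -0.5029232 ,  0.4600785 , -0.82592874],
       [-0.01763205, -0.66078788, -0.75036557,  0.9625508 ],
       [ 0.        ,  0.        ,  0.        ,  1.        ]])}
top {'intrinsics': array([[539.73580572,   0.        , 279.22462858],
       [  0.        , 539.73580572, 213.1888723 ],
       [  0.        ,   0.        ,   1.        ]]), 'k1': -0.2186842770308655, 'extrinsics': array([[-1.44360541e-02, -9.84770969e-01,  1.73256280e-01,
         3.53014811e-01],
       [-9.99893504e-01,  1.45885922e-02, -3.93028393e-04,
        -2.75261902e-01],
       [-2.14052227e-03, -1.73243503e-01, -9.84876696e-01,
         1.16280227e+00],
       [ 0.00000000e+00,  0.00000000e+00,  0.00000000e+00,
         1.00000000e+00]])}
{'t': np.float64(0.1), 'q': array([-1.223,  0.334,  0.04 ,  1.466, -0.013,  1.343, -0.059]), 'qvel': array([ 0.   , -0.002,  0.   , -0.002, -0.002, -0.001, -0.   ]), 'joint_torque': array([ 3.0000e-03, -6.6001e+01,  1.3690e+00, -4.0647e+01,  1.7000e-02,
        9.0000e-03, -0.0000e+00]), 'tcp_pos': array([0.281, 0.586, 0.256]), 'ee_rot': array([-3.14 ,  0.   ,  2.695]), 'ft_force': array([-0.45 ,  0.316,  0.536]), 'wrist_torque': array([ 0.008, -0.049,  0.046]), 'grasp_force': np.float64(0.0), 'width': np.float64(1.001)}
```

View pics/scene0.png

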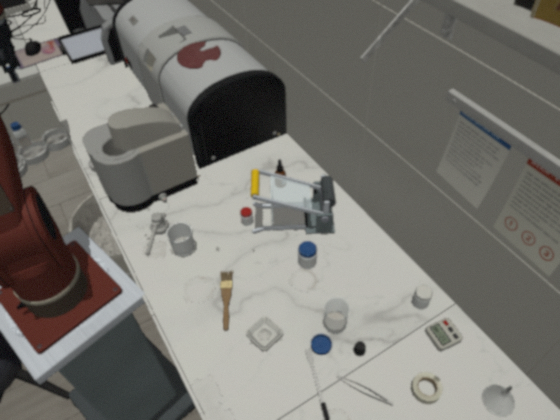

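View pics/top0.png

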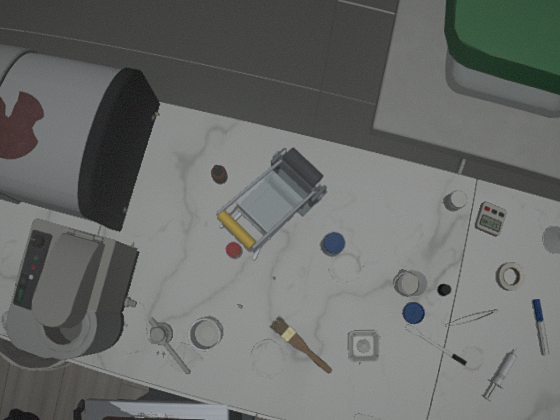

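The scene view shows the dock with its yellow roller at about (256,183) and the red cap at (247,213). In the top view the roller runs from (221,212) to (252,245), the red cap is at (233,250), the blue jar at (333,243), the amber bottle at (219,174) and the beaker at (206,333).

```bash
cat > h.py <<'E'
import cv2,numpy as np
from plant import env
def ray(n,px):
    p=env.camera_params(n);K=p["intrinsics"];D=np.array([p["k1"],0,0,0,0.])
    u=cv2.undistortPoints(np.array([[px]],float),K,D,criteria=None) if 0 else cv2.undistortPointsIter(np.array([[px]],float),K,D,np.eye(3),np.eye(3),(3,50,1e-10))
    d=p["extrinsics"][:3,:3]@np.r_[u[0,0],1];return p["extrinsics"][:3,3],d
def plane(n,px,z):
    o,d=ray(n,px);return o+d*(z-o[2])/d[2]
def tri(a,b):
    (o,d),(p,e)=ray("scene",a),ray("top",b)
    t=np.linalg.lstsq(np.c_[d,-e],p-o,rcond=None)[0];x,y=o+d*t[0],p+e*t[1]
    return (x+y)/2,np.linalg.norm(x-y)
def mask(im,lo,hi,win):
    h=cv2.cvtColor(im,cv2.COLOR_RGB2HSV);m=cv2.inRange(h,lo,hi);w=np.zeros_like(m);x0,y0,x1,y1=win;w[y0:y1,x0:x1]=m[y0:y1,x0:x1]
    k,l,s,c=cv2.connectedComponentsWithStats(w)
    i=1+np.argmax(s[1:,4]);ys,xs=np.nonzero(l==i);return np.c_[xs,ys].astype(np.float32),c[i]
E
python3 - <<'E'
from h import *
S,T=env.get_image("scene"),env.get_image("top")
Y=((18,120,90),(35,255,255));R=((165,100,60),(180,255,255))
res={}
for n,im,wy,wr in(("scene",S,(230,150,290,210),(235,200,260,225)),("top",T,(205,200,265,260),(220,238,245,262))):
    y,cy=mask(im,*Y,wy);r,cr=mask(im,*R,wr)
    print(n,cy,cv2.minAreaRect(y),cr,cv2.minAreaRect(r),len(y),len(r));res[n]=(cy,cr,cv2.boxPoints(cv2.minAreaRect(y)))
print("roller tri",tri(res["scene"][0],res["top"][0]),"plane",plane("scene",res["scene"][0],.138),plane("top",res["top"][0],.142))
print("cap",tri(res["scene"][1],res["top"][1]),plane("scene",res["scene"][1],.04),plane("top",res["top"][1],.043))
for b in res["top"][2]: print(b,plane("top",b,.138))
# other things
for nm,px,z in(("blue",(333,243),.06),("amber",(219,172),.1),("beaker",(206,333),.036),("cw corners",(288,149),.0)): print(nm,plane("top",px,z))
c=[cv2.resize(S[150:250,215:355],None,fx=5,fy=5),cv2.resize(T[140:270,200:340],None,fx=4,fy=4)]
cv2.imwrite("pics/cs.png",c[0][:,:,::-1]);cv2.imwrite("pics/ct.png",c[1][:,:,::-1])
E
```

```text
Traceback (most recent call last):
  File "h.py", line 16, in mask
    i=1+np.argmax(s[1:,4]);ys,xs=np.nonzero(l==i);return np.c_[xs,ys].astype(np.float32),c[i]
        ~~~~~~~~~^^^^^^^^^
ValueError: attempt to get argmax of an empty sequence
```

```bash
cat > m.py <<'E'
from h import *
S,T=env.get_image("scene"),env.get_image("top")
Y=((18,120,90),(35,255,255))
res={}
for n,im,wy,wr in(("scene",S,(230,150,290,210),(235,200,260,225)),("top",T,(205,200,265,260),(220,238,245,262))):
    y,cy=mask(im,*Y,wy);r,cr=mask(im[:,:,::-1].copy(),(108,90,60),(132,255,255),wr)
    print(n,cy,cv2.minAreaRect(y),cr,cv2.minAreaRect(r),len(y),len(r));res[n]=(cy,cr,cv2.boxPoints(cv2.minAreaRect(y)))
print("roller tri",tri(res["scene"][0],res["top"][0]),"plane",plane("scene",res["scene"][0],.138),plane("top",res["top"][0],.142))
print("cap",tri(res["scene"][1],res["top"][1]),plane("scene",res["scene"][1],.04),plane("top",res["top"][1],.043))
for b in res["top"][2]: print(b,plane("top",b,.138))
for nm,px,z in(("blue",(333,243),.06),("amber",(219,172),.1),("beaker",(206,333),.036)): print(nm,plane("top",px,z))
E
python3 - <<'E'
from m import *
c=[cv2.resize(S[150:250,215:355],None,fx=5,fy=5),cv2.resize(T[140:270,200:340],None,fx=4,fy=4)]
cv2.imwrite("pics/cs.png",c[0][:,:,::-1]);cv2.imwrite("pics/ct.png",c[1][:,:,::-1])
E
```

```text
scene [254.6        181.96842105] ((254.5, 181.5), (25.0, 7.0), 90.0) [245.58441558 211.75324675] ((245.5, 212.0), (8.0, 9.0), 90.0) 190 77
top [235.74056604 228.92688679] ((235.58384704589844, 228.94772338867188), (44.625213623046875, 9.706342697143555), 44.02897644042969) [232.76623377 249.23376623] ((232.5, 249.5), (13.0, 13.0), 90.0) 424 154
roller tri (array([ 0.502701  , -0.19139998,  0.14085299]), np.float64(0.0017535164949375936)) plane [ 0.50384631 -0.18871999  0.138     ] [ 0.50324286 -0.19201069  0.142     ]
cap (array([ 0.47429729, -0.17662563,  0.04024115]), np.float64(0.002564905503349881)) [ 0.47336913 -0.17573509  0.04      ] [ 0.47503823 -0.17761594  0.043     ]
[216.16827 216.92935] [ 0.52776292 -0.15376427  0.138     ]
[222.9144  209.95059] [ 0.54127023 -0.16681462  0.138     ]
[254.99942 240.9661 ] [ 0.48004165 -0.22856171  0.138     ]
[248.2533  247.94485] [ 0.46678904 -0.2155618   0.138     ]
blue [ 0.48302737 -0.38556829  0.06      ]
amber [ 0.626908   -0.15434871  0.1       ]
beaker [ 0.3015601  -0.12043504  0.036     ]
```

View pics/cs.png

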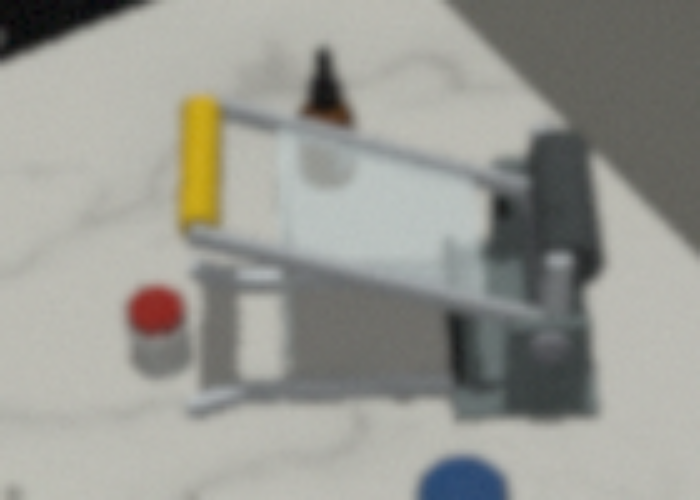

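View pics/ct.png

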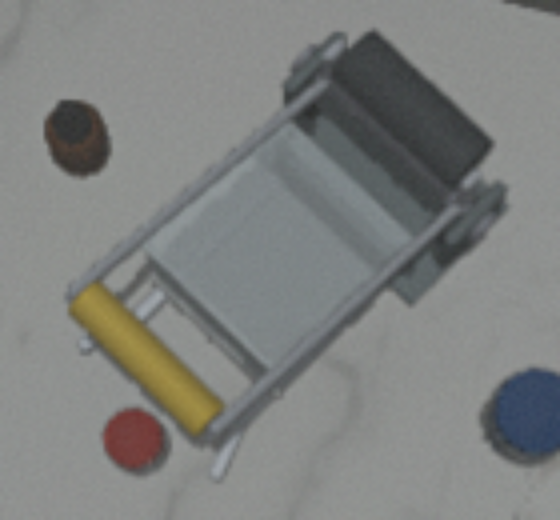

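The crops show the guard down, with a clear space in front of the roller. The jar stands about 30 mm in front of the roller and slightly right of the dock's middle. Next I refine the yaw from the arms and check the height of the grey machine that lies on my path.

```bash
python3 - <<'E'
from h import *
import numpy as np
# arms in top: roller end (z~.136) to hinge end (z~.07)
for a,b in(((218.7,212.5),(282,161.2)),((253,249.3),(315,191.2))):
    A=plane("top",a,.136);B=plane("top",b,.075);d=B-A;print("arm",A,B,np.degrees(np.arctan2(d[1],d[0])),np.linalg.norm(d[:2]))
T=env.camera_params("top");
# grey machine: same corner guesses in both views
for s,t in(((193,150),(137,248)),((163,108),(100,240)),((85,130),(38,222))): print(s,t,tri(s,t))
for px in((137,248),(38,222),(100,240),(120,345),(130,305)):print(px,plane("top",px,0.),plane("top",px,.25))
print("drum",tri((285,95),(157,100)),tri((285,130),(157,105)),plane("top",(150,100),.3))
S,Tm=env.get_image("scene"),env.get_image("top")
c=np.hstack([cv2.resize(S[0:260,0:260],(400,400)),cv2.resize(Tm[170:420,0:250],(400,400))]);cv2.imwrite("pics/mach.png",c[:,:,::-1])
E
```

```text
arm [ 0.53673919 -0.1584134   0.136     ] [ 0.65439216 -0.2830743   0.075     ] -46.6565824769418 0.17141341922980538
arm [ 0.46428496 -0.22451832  0.136     ] [ 0.58935225 -0.35017972  0.075     ] -45.13576080421469 0.17729245478701494
(193, 150) (137, 248) (array([ 0.46335929, -0.00450538,  0.16509038]), np.float64(0.005909430330831799))
(163, 108) (100, 240) (array([0.44878029, 0.0349725 , 0.29083493]), np.float64(0.0392687607909045))
(85, 130) (38, 222) (array([0.40359696, 0.21174268, 0.20415662]), np.float64(0.2244622844479326))
(137, 248) [0.48444071 0.03831323 0.        ] [ 0.45618443 -0.02910475  0.25      ]
(38, 222) [0.54524769 0.27785356 0.        ] [0.50391803 0.15893492 0.25      ]
(100, 240) [0.50285232 0.12432945 0.        ] [0.47063757 0.03841816 0.25      ]
(120, 345) [0.27225953 0.07399392 0.        ] [ 0.28962174 -0.00109534  0.25      ]
(130, 305) [0.35952377 0.05193012 0.        ] [ 0.35812436 -0.01841546  0.25      ]
drum (array([ 0.7526448 , -0.05062843,  0.20562929]), np.float64(0.019124073275447292)) (array([ 0.80846422, -0.00333667,  0.02487649]), np.float64(0.0046131290167995345)) [ 0.70666107 -0.05521371  0.3       ]
```

View pics/mach.png

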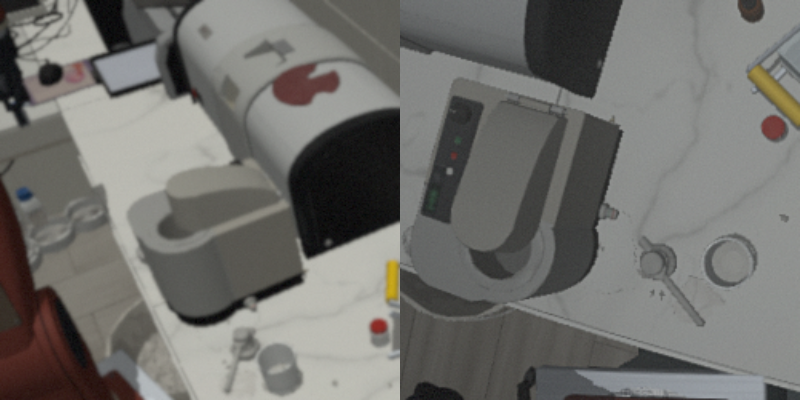

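The crop shows the grey machine between the arm and the dock. It spans about x 0.3–0.5 and y 0–0.27 and looks roughly 0.2–0.25 m tall, so I'll pass high over it.

Request:
play_rows:
  rows:
    - [0,0,-0.04,0]
    - [0,0,-0.08,0]
    - [0,0,-0.12,0]
    - [0,0,-0.16,0]
    - [0,0,-0.2,0]
    - [0,0,-0.22,0]
    - [0,0,-0.22,0]
  gripper: 0.18

```text
t: 0.98
tcp_pos: [0.2811, 0.5866, 0.4824]
ee_rot: [3.133, -0.001, 2.695]
ft_force: [-0.2, 0.7, -0.2]
width: 0.177
grasp_force: 0.0
```

Request:
play_rows:
  rows:
    - [-0.02,-0.019,0,0]
    - [-0.045,-0.043,0,2]
    - [-0.073,-0.069,0,4]
    - [-0.1,-0.095,0,6]
    - [-0.127,-0.12,0,8]
    - [-0.155,-0.146,0,10]
    - [-0.182,-0.172,0,12]
    - [-0.21,-0.198,0,14]
    - [-0.237,-0.224,0,16]
    - [-0.265,-0.25,0,18]
    - [-0.287,-0.272,0,19]
    - [-0.3,-0.284,0,19.9]

```text
t: 1.98
tcp_pos: [0.4298, 0.1962, 0.4765]
ee_rot: [3.141, 0.0, 2.342]
ft_force: [0.1, -0.1, 0.9]
width: 0.179
grasp_force: 0.0
```

Request:
play_rows:
  rows:
    - [-0.015,-0.012,0,0]
    - [-0.04,-0.032,0,0]
    - [-0.07,-0.056,0,0]
    - [-0.1,-0.08,0,0]
    - [-0.13,-0.104,0,0]
    - [-0.16,-0.127,0,0]
    - [-0.19,-0.151,0,0]
    - [-0.22,-0.175,0,0]
    - [-0.25,-0.199,0,0]
    - [-0.27,-0.215,0,0]
    - [-0.28,-0.223,0,0]
    - [-0.28,-0.223,0,0]

```text
t: 2.98
tcp_pos: [0.4656, -0.1585, 0.4761]
ee_rot: [-3.141, 0.0, 2.343]
ft_force: [1.1, -0.3, 0.0]
width: 0.179
grasp_force: 0.0
```

Request:
play_rows:
  rows:
    - [0,0,0.03,0]
    - [0,0,0.06,0]
    - [0,0,0.1,0]
    - [0,0,0.14,0]
    - [0,0,0.18,0]
    - [0,0,0.22,0]
    - [0,0,0.25,0]
    - [0,0,0.28,0]
    - [0,0,0.31,0]
    - [0,0,0.33,0]
    - [0,0,0.34,0]
    - [0,0,0.34,0]

```text
t: 3.98
tcp_pos: [0.4648, -0.1542, 0.1343]
ee_rot: [-3.139, -0.003, 2.349]
ft_force: [-0.2, 0.3, -0.7]
width: 0.182
grasp_force: 0.0
```

```bash
python3 - <<'E'
from h import *
S,T=env.get_image("scene"),env.get_image("top")
c=np.hstack([cv2.resize(S[110:260,180:340],(400,375)),cv2.resize(T[140:290,180:340],(400,375))]);cv2.imwrite("pics/app.png",c[:,:,::-1])
print(env.sense()["tcp_pos"],env.sense()["ee_rot"],env.sense()["q"])
E
```

```text
[ 0.46637173 -0.15517111  0.1369554 ] [-3.14149484e+00  2.85884794e-04  2.34808644e+00] [-0.55470062  0.13503494  0.85105553  2.02062992 -0.11778273  1.03449645
  1.12947697]
```

View pics/app.png

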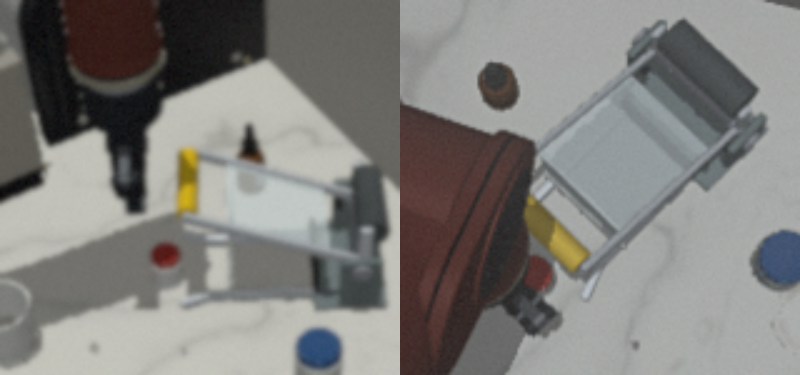

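The closed fingers hang in front of the roller, nearly aligned with its middle, and the guard is still down. I'll push slowly along the arc.

Request:
play_rows:
  rows:
    - [-0.006,0,0,0]
    - [-0.012,0,0,0]
    - [-0.017,0,0,0]
    - [-0.021,0,0,0]
    - [-0.025,0,0,0]
    - [-0.029,0,0,0]
    - [-0.031,0,-0.006,0]
    - [-0.033,0,-0.012,0]
    - [-0.035,0,-0.017,0]
    - [-0.038,0,-0.022,0]
    - [-0.041,0,-0.027,0]
    - [-0.044,0,-0.033,0]

```text
t: 5.08
tcp_pos: [0.4968, -0.1872, 0.1699]
ee_rot: [3.142, 0.0, 2.348]
ft_force: [-2.3, 0.9, -0.4]
width: 0.179
grasp_force: 1.0
```

```bash
python3 - <<'E'
from h import *
S=env.get_image("scene");print(env.sense()["ft_force"],env.sense()["tcp_pos"])
y,c=mask(S,(18,120,90),(35,255,255),(230,110,320,210));print(c,len(y),cv2.boundingRect(y.astype(int)))
p=env.camera_params("scene");E=np.linalg.inv(p["extrinsics"])
for f in (.4,.5,.6,.7,.8):
    X=65-190*np.cos(f);Z=62+190*np.sin(f);w=np.r_[np.array([.5796,-.27])+X/1000*np.array([.701,-.713]),Z/1000]
    print(f,cv2.projectPoints(w[None],cv2.Rodrigues(E[:3,:3])[0],E[:3,3],p["intrinsics"],np.array([p["k1"],0,0,0,0.]))[0].ravel())
E
```

```text
[-2.28333776 -0.16546087  1.7705981 ] [ 0.49774925 -0.18792383  0.17113952]
[259.16949153 174.57627119] 177 (255, 162, 9, 26)
0.4 [255.05903619 183.34498433]
0.5 [257.89255928 178.39602691]
0.6 [261.48299089 173.58235176]
0.7 [265.81083622 168.96680701]
0.8 [270.84422054 164.61298563]
```

The guard follows: the roller is at φ≈0.57 with light force. Continuing along the arc.

Request:
play_rows:
  rows:
    - [-0.003,0,-0.004,0]
    - [-0.006,0,-0.008,0]
    - [-0.009,0,-0.012,0]
    - [-0.012,0,-0.015,0]
    - [-0.015,0,-0.019,0]
    - [-0.018,0,-0.022,0]
    - [-0.021,0,-0.026,0]
    - [-0.024,0,-0.029,0]
    - [-0.028,0,-0.032,0]
    - [-0.032,0,-0.036,0]
    - [-0.036,0,-0.039,0]
    - [-0.039,0,-0.042,0]

```text
t: 6.13
tcp_pos: [0.5245, -0.2152, 0.2117]
ee_rot: [-3.142, 0.0, 2.347]
ft_force: [0.0, 1.2, -0.6]
width: 0.179
grasp_force: 0.4
```

Request:
play_rows:
  rows:
    - [-0.004,0,-0.003,0]
    - [-0.008,0,-0.006,0]
    - [-0.012,0,-0.009,0]
    - [-0.015,0,-0.011,0]
    - [-0.019,0,-0.014,0]
    - [-0.023,0,-0.016,0]
    - [-0.028,0,-0.018,0]
    - [-0.032,0,-0.02,0]
    - [-0.037,0,-0.023,0]
    - [-0.041,0,-0.025,0]
    - [-0.045,0,-0.026,0]
    - [-0.049,0,-0.028,0]

```text
t: 7.13
tcp_pos: [0.5586, -0.2501, 0.2393]
ee_rot: [-3.141, -0.0, 2.347]
ft_force: [0.2, 0.3, 0.4]
width: 0.18
grasp_force: 0.0
```

Request:
play_rows:
  rows:
    - [-0.005,0,-0.002,0]
    - [-0.01,0,-0.003,0]
    - [-0.015,0,-0.004,0]
    - [-0.02,0,-0.006,0]
    - [-0.024,0,-0.007,0]
    - [-0.028,0,-0.008,0]
    - [-0.031,0,-0.008,0]
    - [-0.031,0,-0.008,0]

```text
t: 7.8
tcp_pos: [0.5804, -0.2724, 0.2473]
ee_rot: [-3.141, 0.0, 2.347]
ft_force: [0.3, -0.4, -1.0]
width: 0.178
grasp_force: 0.0
```

```bash
python3 - <<'E'
from h import *
S=env.get_image("scene");print(env.sense()["ft_force"],env.sense()["tcp_pos"])
cv2.imwrite("pics/up.png",cv2.resize(S[90:260,170:370],(600,510))[:,:,::-1])
E
```

```text
[-0.07708761  0.17031626 -0.33525068] [ 0.58014307 -0.27211626  0.24717965]
```

View pics/up.png

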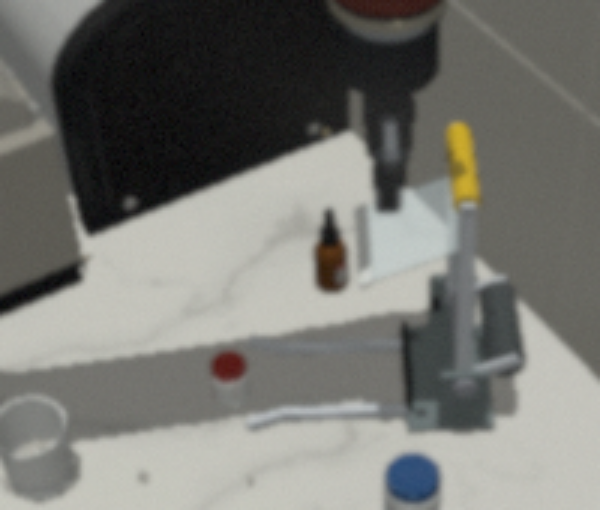

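The guard is past balance and swinging up by itself. I'll withdraw straight back.

Request:
play_rows:
  rows:
    - [0.01,0,0,0]
    - [0.03,0,0,0]
    - [0.05,0,0,0]
    - [0.075,0,0,0]
    - [0.1,0,0,0]
    - [0.125,0,0,0]
    - [0.15,0,0,0]
    - [0.17,0,0,0]
    - [0.185,0,0,0]
    - [0.195,0,0,0]
    - [0.195,0,0,0]
    - [0.195,0,0,0]

```text
t: 8.85
tcp_pos: [0.4431, -0.1322, 0.2474]
ee_rot: [3.14, -0.0, 2.349]
ft_force: [0.2, -0.1, 0.2]
width: 0.183
grasp_force: 0.0
```

Request:
play_rows:
  rows:
    - [0,0,0,0]
    - [0,0,0,0]
    - [0,0,0,0]
    - [0,0,0,0]
    - [0,0,0,0]
    - [0,0,0,0]
    - [0,0,0,0]
    - [0,0,0,0]
    - [0,0,0,0]
    - [0,0,0,0]
    - [0,0,0,0]
    - [0,0,0,0]

```text
t: 9.85
tcp_pos: [0.4434, -0.1328, 0.2473]
ee_rot: [3.142, 0.0, 2.347]
ft_force: [0.4, -0.1, -0.3]
width: 0.175
grasp_force: 0.0
```

```bash
cat > g.py <<'E'
from h import *
S=env.get_image("scene");s=env.sense();print(s["t"],s["ft_force"],s["tcp_pos"])
y,c=mask(S,(18,120,90),(35,255,255),(230,80,380,210));print("roller px",c,len(y))
p=env.camera_params("scene");E=np.linalg.inv(p["extrinsics"])
for f in (1.6,1.8,1.9,2.0):
    X=65-190*np.cos(f);Z=62+190*np.sin(f);w=np.r_[np.array([.5796,-.27])+X/1000*np.array([.701,-.713]),Z/1000]
    print(f-.4,cv2.projectPoints(w[None],cv2.Rodrigues(E[:3,:3])[0],E[:3,3],p["intrinsics"],np.array([p["k1"],0,0,0,0.]))[0].ravel())
def dock(w):
    d=w[:2]-np.array([.5796,-.27]);return 1000*np.array([d@[.701,-.713],d@[.713,.701]])
r,cr=mask(S[:,:,::-1].copy(),(108,90,60),(132,255,255),(235,185,320,225));w=plane("scene",cr,.041)
print("jar",cr,len(r),w,dock(w),"tcp dock",dock(s["tcp_pos"]))
E
python3 - <<'E'
from g import *
T=env.get_image("top")
try:
    r,cr=mask(T[:,:,::-1].copy(),(108,90,60),(132,255,255),(220,200,320,262));w=plane("top",cr,.044);print("top",cr,len(r),w,dock(w))
except Exception as e: print(e)
c=np.hstack([cv2.resize(S[90:240,180:340],(400,375)),cv2.resize(T[130:280,180:340],(400,375))]);cv2.imwrite("pics/up2.png",c[:,:,::-1])
E
```

```text
9.9 [ 0.50725362 -0.52271668  0.49562809] [ 0.44343508 -0.13276041  0.24733519]
roller px [358.36036036 148.31531532] 222
1.2000000000000002 [328.59774915 145.91523902]
1.4 [344.41693766 147.0395581 ]
1.5 [351.94013606 148.51130943]
1.6 [359.07110318 150.55662564]
jar [245.56179775 211.48314607] 89 [ 0.47343851 -0.17569589  0.041     ] [-141.65803402   -9.58595853] tcp dock [-193.30343549   -0.88063518]
top [232.91390728 249.17218543] 151 [ 0.47505469 -0.17801249  0.044     ] [-138.87336144  -10.05755906]
```

View pics/up2.png

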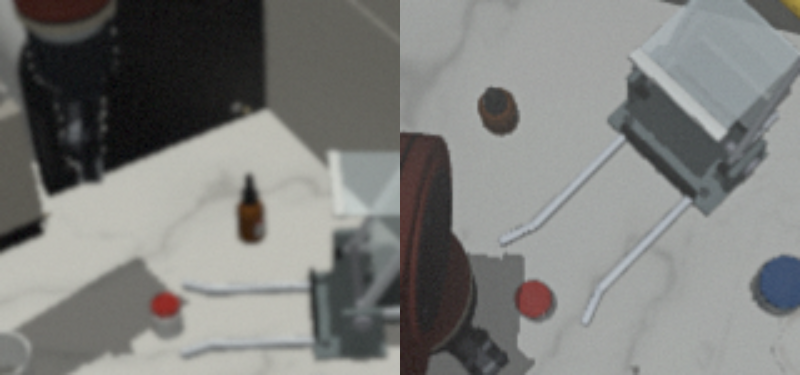

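The guard stands at its upper stop (angle about 1.6), and the jar hasn't moved. The fences are now clearly visible, so I'll use them to check the dock's centre line.

```bash
python3 - <<'E'
from g import *
P=[plane("top",p,.012) for p in((234.4,220.8),(270,186.8),(260,246),(297.2,211.2))]
for a in P: print(a[:2],dock(a))
for i in(0,2):
    d=P[i+1]-P[i];print(np.degrees(np.arctan2(d[1],d[0])))
E
```

```text
10.0 [-0.54344806 -0.66211086  0.02304376] [ 0.4434538  -0.13278041  0.24734678]
roller px [358.33035714 148.36607143] 224
1.2000000000000002 [328.59774915 145.91523902]
1.4 [344.41693766 147.0395581 ]
1.5 [351.94013606 148.51130943]
1.6 [359.07110318 150.55662564]
jar [245.54545455 211.43181818] 88 [ 0.47353621 -0.17553045  0.041     ] [-141.70750481   -9.40032524] tcp dock [-193.27605387   -0.88131355]
[ 0.5401804  -0.17852151] [-92.85730144  36.02024734]
[ 0.61429908 -0.25641216] [14.63592547 34.26551453]
[ 0.48463564 -0.23346765] [-92.6175818  -42.10040807]
[ 0.55925822 -0.31472698] [ 17.63075145 -45.85730265]
-46.421452935377225
-47.43792595082898
```

Request:
play_rows:
  rows:
    - [0,-0.002,0.02,0]
    - [0,-0.004,0.045,0]
    - [0,-0.006,0.07,0]
    - [0,-0.008,0.1,0]
    - [0,-0.009,0.13,0]
    - [0,-0.009,0.155,0]
    - [0,-0.009,0.175,0]
    - [0,-0.009,0.19,0]
    - [0,-0.009,0.198,0]
    - [0,-0.009,0.203,0]
    - [0,-0.009,0.205,0]
    - [0,-0.009,0.205,0]

```text
t: 11.0
tcp_pos: [0.4373, -0.1392, 0.0426]
ee_rot: [3.141, 0.0, 2.347]
ft_force: [0.6, -0.6, 0.4]
width: 0.177
grasp_force: 0.0
```

Request:
play_rows:
  rows:
    - [-0.003,0,0,0]
    - [-0.007,0,0,0]
    - [-0.011,0,0,0]
    - [-0.015,0,0,0]
    - [-0.018,0,0,0]
    - [-0.021,0,0,0]
    - [-0.024,0,0,0]
    - [-0.027,0,0,0]
    - [-0.03,0,0,0]
    - [-0.034,0,0,0]
    - [-0.038,0,0,0]
    - [-0.042,0,0,0]

```text
t: 12.0
tcp_pos: [0.4667, -0.1692, 0.0423]
ee_rot: [-3.142, -0.0, 2.348]
ft_force: [-0.5, -0.2, 0.4]
width: 0.179
grasp_force: 0.5
```

```bash
python3 - <<'E'
from g import *
cv2.imwrite("pics/p.png",cv2.resize(S[140:260,190:350],(800,600))[:,:,::-1])
E
```

```text
12.05 [-0.02770758  0.3995129   0.77756041] [ 0.46724236 -0.16985057  0.04244874]
roller px [358.34684685 148.30630631] 222
1.2000000000000002 [328.59774915 145.91523902]
1.4 [344.41693766 147.0395581 ]
1.5 [351.94013606 148.51130943]
1.6 [359.07110318 150.55662564]
jar [250.48192771 211.92771084] 83 [ 0.48116279 -0.18662388  0.041     ] [-128.45165871  -11.73907621] tcp dock [-150.16925207   -9.9062463 ]
```

View pics/p.png

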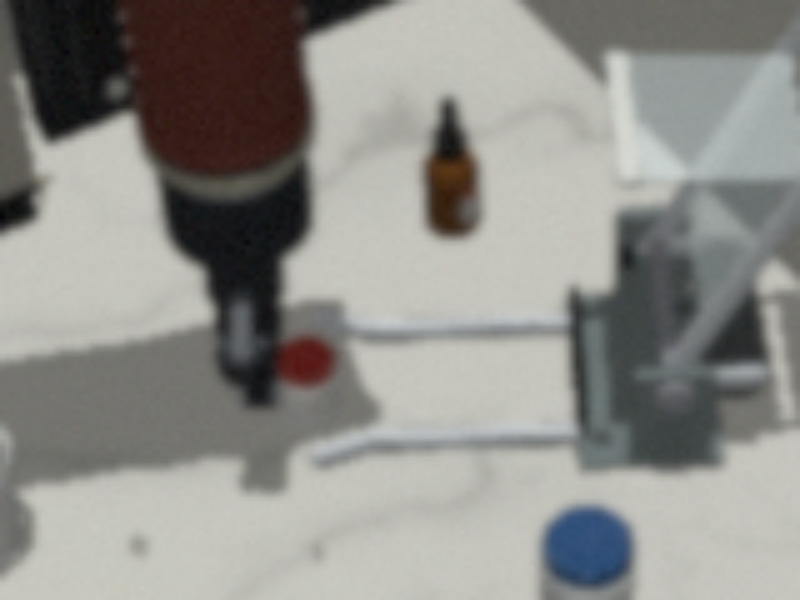

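The jar is upright in the cradle of the two fingertips and moving in. Continuing.

Request:
play_rows:
  rows:
    - [-0.004,0,0,0]
    - [-0.009,0,0,0]
    - [-0.014,0,0,0]
    - [-0.019,0,0,0]
    - [-0.024,0,0,0]
    - [-0.029,0,0,0]
    - [-0.034,0,0,0]
    - [-0.039,0,0,0]
    - [-0.044,0,0,0]
    - [-0.049,0,0,0]
    - [-0.053,0,0,0]
    - [-0.056,0,0,0]

```text
t: 13.05
tcp_pos: [0.506, -0.2094, 0.0423]
ee_rot: [-3.141, 0.0, 2.347]
ft_force: [-1.1, 0.9, 0.3]
width: 0.181
grasp_force: 0.4
```

Request:
play_rows:
  rows:
    - [-0.004,0,0,0]
    - [-0.008,0,0,0]
    - [-0.013,0,0,0]
    - [-0.018,0,0,0]
    - [-0.023,0,0,0]
    - [-0.028,0,0,0]
    - [-0.033,0,0,0]
    - [-0.037,0,0,0]
    - [-0.041,0,0,0]
    - [-0.044,0,0,0]
    - [-0.047,0,0,0]
    - [-0.049,0,0,0]

```text
t: 14.05
tcp_pos: [0.5402, -0.2442, 0.0423]
ee_rot: [-3.142, 0.0, 2.347]
ft_force: [-0.5, 0.5, -0.1]
width: 0.18
grasp_force: 0.4
```

```bash
python3 - <<'E'
from g import *
cv2.imwrite("pics/p2.png",cv2.resize(S[130:250,220:380],(800,600))[:,:,::-1])
E
```

```text
14.1 [-0.19976051  0.03933598  0.17187066] [ 0.54040941 -0.24438404  0.04238383]
roller px [358.34234234 148.28378378] 222
1.2000000000000002 [328.59774915 145.91523902]
1.4 [344.41693766 147.0395581 ]
1.5 [351.94013606 148.51130943]
1.6 [359.07110318 150.55662564]
jar [290.26582278 210.7721519 ] 79 [ 0.55531763 -0.26264706  0.041     ] [-22.26458643 -12.1589228 ] tcp dock [-45.73678636  -9.98610475]
```

View pics/p2.png

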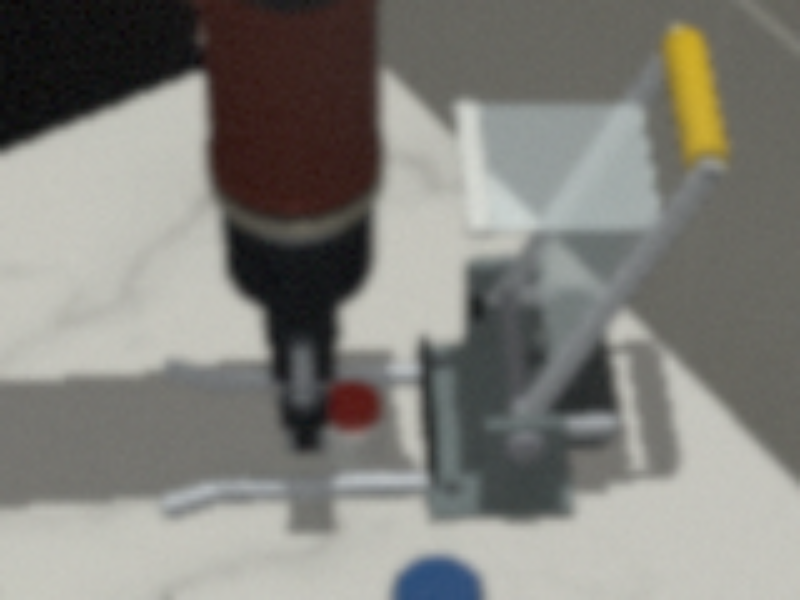

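About 22 mm remain, and the wrist clears the raised plate. I'll approach gently and watch the force.

Request:
play_rows:
  rows:
    - [-0.003,0,0,0]
    - [-0.006,0,0,0]
    - [-0.009,0,0,0]
    - [-0.012,0,0,0]
    - [-0.014,0,0,0]
    - [-0.016,0,0,0]
    - [-0.017,0,0,0]
    - [-0.018,0,0,0]
    - [-0.018,0,0,0]

```text
t: 14.85
tcp_pos: [0.5528, -0.2569, 0.0423]
ee_rot: [-3.142, 0.0, 2.347]
ft_force: [-0.9, 0.1, -0.6]
width: 0.18
grasp_force: 0.2
```

Request:
play_rows:
  rows:
    - [-0.0005,0,0,0]
    - [-0.001,0,0,0]
    - [-0.0015,0,0,0]
    - [-0.002,0,0,0]
    - [-0.002,0,0,0]

```text
t: 15.27
tcp_pos: [0.5541, -0.2583, 0.0423]
ee_rot: [-3.142, 0.0, 2.347]
ft_force: [-1.5, 0.7, -0.2]
width: 0.179
grasp_force: 0.4
```

```bash
python3 g.py
```

```text
15.3167 [-1.3664885   0.4052858   0.03418202] [ 0.55406819 -0.25826553  0.04234253]
roller px [358.367713   148.30941704] 223
1.2000000000000002 [328.59774915 145.91523902]
1.4 [344.41693766 147.0395581 ]
1.5 [351.94013606 148.51130943]
1.6 [359.07110318 150.55662564]
jar [298.0375 210.2125] 80 [ 0.57069118 -0.27669789  0.041     ] [ -1.46948805 -11.04720473] tcp dock [-26.26447264  -9.97831581]
```

Request:
play_rows:
  rows:
    - [-0.0005,0,0,0]
    - [-0.001,0,0,0]
    - [-0.0015,0,0,0]
    - [-0.002,0,0,0]
    - [-0.002,0,0,0]

```text
t: 15.73
tcp_pos: [0.5555, -0.2597, 0.0423]
ee_rot: [-3.142, 0.0, 2.347]
ft_force: [-0.1, -0.1, 0.5]
width: 0.181
grasp_force: 0.4
```

Request:
play_rows:
  rows:
    - [-0.0005,0,0,0]
    - [-0.001,0,0,0]
    - [-0.0015,0,0,0]
    - [-0.002,0,0,0]
    - [-0.002,0,0,0]

```text
t: 16.15
tcp_pos: [0.5564, -0.2604, 0.0421]
ee_rot: [-3.142, -0.002, 2.348]
ft_force: [-3.0, 4.1, 1.7]
width: 0.181
grasp_force: 2.4
```

Request:
play_rows:
  rows:
    - [-0.0005,0,0,0]
    - [-0.001,0,0,0]
    - [-0.0015,0,0,0]
    - [-0.0015,0,0,0]

```text
t: 16.48
tcp_pos: [0.5567, -0.2606, 0.0419]
ee_rot: [-3.142, -0.004, 2.348]
ft_force: [-7.9, 8.1, 7.1]
width: 0.181
grasp_force: 5.1
```

```bash
python3 g.py|grep -v "^1\.[2-6]"
```

```text
16.5333 [-7.30432924  7.08658348  7.2128296 ] [ 0.55671251 -0.26058252  0.04191381]
roller px [358.35874439 148.40807175] 223
jar [299.08641975 210.12345679] 81 [ 0.57280384 -0.27856356  0.041     ] [  1.34170798 -10.84871571] tcp dock [-22.75879156  -9.71713181]
```

The force rises to about 10 N, so the jar is against the back stop. I'll back off straight, slowly at first.

Request:
play_rows:
  rows:
    - [0.002,0,0,0]
    - [0.004,0,0,0]
    - [0.007,0,0,0]
    - [0.012,0,0,0]
    - [0.02,0,0,0]
    - [0.03,0,0,0]
    - [0.045,0,0,0]
    - [0.06,0,0,0]
    - [0.075,0,0,0]
    - [0.085,0,0,0]
    - [0.09,0,0,0]
    - [0.09,0,0,0]

```text
t: 17.53
tcp_pos: [0.4943, -0.1969, 0.0424]
ee_rot: [3.141, -0.001, 2.348]
ft_force: [0.4, 0.4, -0.2]
width: 0.181
grasp_force: 0.0
```

```bash
python3 - <<'E'
from g import *
cv2.imwrite("pics/end.png",cv2.resize(S[130:250,220:380],(800,600))[:,:,::-1])
E
```

```text
17.5833 [1.00911187 0.11916302 0.57394055] [ 0.49497942 -0.19751226  0.04256479]
roller px [358.32882883 148.36036036] 222
1.2000000000000002 [328.59774915 145.91523902]
1.4 [344.41693766 147.0395581 ]
1.5 [351.94013606 148.51130943]
1.6 [359.07110318 150.55662564]
jar [298.44444444 209.8       ] 90 [ 0.57251735 -0.27651661  0.041     ] [-0.3185914  -9.61807184] tcp dock [-111.00278529   -9.52056247]
```

View pics/end.png

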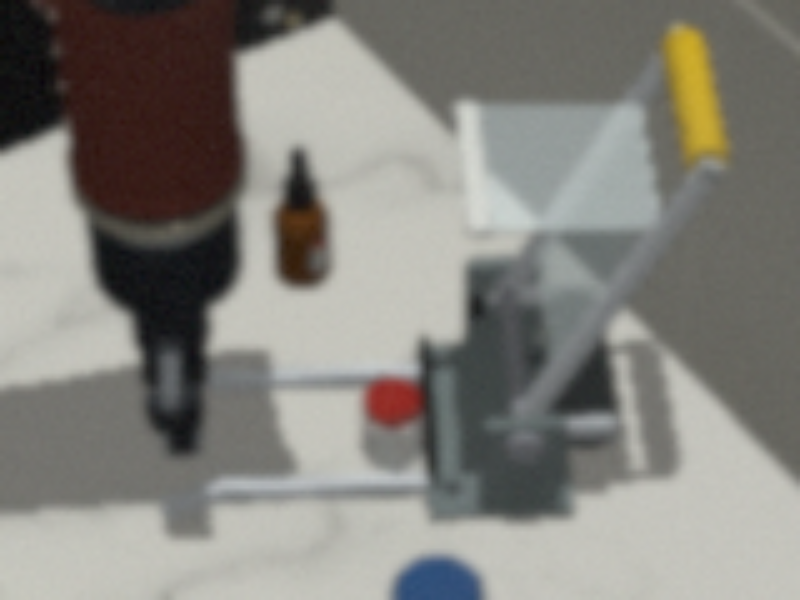

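The jar stands upright against the back stop between the fences, the guard is up, and the gripper is clear.

```bash
python3 -c "
from plant import env
print(env.sign_off())"
```

```text
the job is handed in; nothing more can be done
None
```

The job is handed in (no verdict came back): the last picture shows the guard raised by itself at its upper stop, the red-capped jar upright against the back stop between the fences, and the gripper clear of everything.

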